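Lock the wheel half on its build stand with the two sprung slides

TASK

Lock the wheel half down on its build stand: with the fingertips, push each of the two sprung hold-down slides (left and right, in either order) all the way in towards the wheel, then let it go so that it springs back and catches on its dropped stop pin at the middle position. Leave the wheel half and the things standing around it where they are.

Things in the scene. Friction and masses are not known exactly. Their poses are not given: they have to be found in the camera images.
- stand: round dark steel build stand fixed to the table, 330 mm across, 12 mm thick; origin at the centre of its underside, z up. The wheel half lies in the middle; left and right (+y, -y) are the slide blocks, in varying directions: grey rails 50 mm wide, 33 mm above the table, from 100 to 162 mm from the centre, with a 44 mm high bridge at 103 to 124 mm
- wheel_half: bare aluminium wheel half lying loose on the middle of the stand: flange 190 mm across and 8 mm thick below, tube 132 mm across at the rim above, 60 mm tall, 0.9 kg; origin at the centre of its underside, z up. Its top is 72 mm above the table. The slides' tongues pass over its flange
- push_left (a point): centre of the outer face of the left slide's upright steel push plate (44 mm wide, 39 mm tall, 10 mm thick; this point is about 57 mm, the plate's top 77 mm above the table); moves with the slide. Its x axis points level outwards from the wheel, square to the face; z is up: push along -x, from the free outside, with the fingertips 38 to 65 mm above the table to clear the rails
- push_right (a point): centre of the outer face of the right slide's upright steel push plate (44 mm wide, 39 mm tall, 10 mm thick; this point is about 57 mm, the plate's top 77 mm above the table); moves with the slide. Its x axis points level outwards from the wheel, square to the face; z is up: push along -x, from the free outside, with the fingertips 38 to 65 mm above the table to clear the rails
- slide_left (a joint): 0 = sprung fully out; grows as the slide is pushed in towards the wheel; 0.034 m = hard stop. The spring pushes out with about 4 N at 0 and 9 N at the stop (plus damping, 30 N s/m). Past 0.029 m the stop pin drops; let go, the slide then springs back only to about 0.022 m, its middle position, where it rests on the pin. Let go before 0.029 m it returns to 0
- slide_right (a joint): 0 = sprung fully out; grows as the slide is pushed in towards the wheel; 0.034 m = hard stop. The spring pushes out with about 4 N at 0 and 9 N at the stop (plus damping, 30 N s/m). Past 0.029 m the stop pin drops; let go, the slide then springs back only to about 0.022 m, its middle position, where it rests on the pin. Let go before 0.029 m it returns to 0
- knob_left (a point): top centre of the left stop pin's round brass knob (15 mm across), on the grey bridge between push plate and wheel; about 62 mm above the table while up, 51 mm when dropped
- knob_right (a point): top centre of the right stop pin's round brass knob (15 mm across), on the grey bridge between push plate and wheel; about 62 mm above the table while up, 51 mm when dropped
- pin_left (a joint): the left stop pin's drop: 0 to 0.001 m = up, riding on the slide; 0.011 m = dropped into the slide's window. It drops by itself
- pin_right (a joint): the right stop pin's drop: 0 to 0.001 m = up, riding on the slide; 0.011 m = dropped into the slide's window. It drops by itself
- bearing: bystander: steel bearing ring lying flat, 62 mm across, 20 mm tall, 36 mm bore, origin at the centre of its underside
- grease_jar: bystander: round grey jar with black cap, 56 mm across, 65 mm tall, origin at the centre of its underside
- socket: bystander: upright steel wrench socket, 26 mm across, 55 mm tall, origin at the centre of its underside

How it is judged:
By the outcome, as a careful person would: the job done as asked, in the order asked, and still so for the second after the job is handed in, with the robot touching nothing.
It also fails if it takes over 48 s, if anything falls off the work surface, if the arm or the gripper's body presses on something with over 40 N, if the wrist force passes 120 N, or if a joint passes its speed limit or range.

ROBOT

A 7-joint arm with a two-finger parallel gripper is mounted at the origin on the work surface. World frame = base frame: x ahead of the robot, y to its left, z up, the work surface at z = 0. Lengths are in m, angles in rad, forces in N, time in s.
With the tool pointing down it reaches from about 0.425 to 0.925 m from the base axis. Payload 6.8 kg.
Tool frame: the origin (TCP) lies at the very end of the fingers, on their centre line; the grasp point (between the pads) lies 19 mm behind it (r.grip_depth is the distance from the TCP to the grasp point, in m); z points along the fingers, y is the direction in which the jaws open and shut (so a half turn about z gives the same grasp; the last joint's range is limited). The gripper opens to 85 mm and grips with 20 to 120 N. Pads are 22 mm wide; open, the fingers measure 114 mm over their backs; the gripper's body (76 mm by 85 mm) begins 54 mm behind the grasp point. The pads swing forward as they close: fully open they stand 13 mm farther back than shut.
Start: joints at [-1.286, 0.477, 0.022, 1.555, -0.011, 1.109, -0.083], TCP at [0.258, 0.624, 0.231] pointing down, gripper open.
Joint ranges: [-2.96, 2.96], [-0.34, 2.1], [-1.41, 1.46], [0.24, 2.44], [-1.37, 4.51], [0.17, 1.92], [-2.96, 2.96]. Speed limits (rad/s): [2.39, 2.39, 3.14, 3.14, 3.14, 3.14, 3.14].

INTERFACE

Orientations are given as a rotation vector (axis times angle).
In Python, from bench import r, grab_frame gives the robot as it stands. The module is installed in compiled form; this text tells all that it offers.
- The arm moves only by the tool play_rows, never from a script. Its argument "increments" is a list of rows, each a list of 7 numbers: the shift along the tool's x, y, z in mm, then the turn, a rotation vector about the tool's x, y, z in rad, then the closure in counts, from 0 (fully open) to 255 (shut). In form: [[tx, ty, tz, rx, ry, rz, claw], ...]. A call has 1 to 5 rows; each row shifts and turns the pose as measured when the row begins, along the tool's axes as they then stand; what a row does not reach is not made up. A row lasts 1/10 s, in which the tool goes at most 50 mm and 8.59 degrees, less where a joint would pass 70% of its speed; a pose out of reach is approached as far as the arm can. A call is refused whole if a number of a shift passes 50 or a number of a turn 0.15, either way. A call with a gripper value outside its range is refused whole. The fingers move at their own pace and stop on an object; "force" is the grip in N (left out, the last holds). Time passes only in rows, so rows that do not move let the fingers close. It gives the time, the measured TCP pose, the force and the opening at its end, in the units of the state.
- r.get_obs(): the state, without advancing time (a new reading comes with each control period).
- grab_frame(name): name is "side" or "top"; returns a dict with "color" (400x640x3 uint8, blue, green, red), "depth" (400x640 float32, m along the optical axis (not along the pixel's ray), 0 where there is no reading), "K" (3x3 intrinsics, pixels), "T" (4x4, takes a point from camera to world coordinates). Camera axes: x right, y up, looking along -z (the intrinsics and any distortion apply to the point x, -y, -z); pixel columns grow to the right and rows downward; lengths in m; the calibration is good to about 2 mm. A picture is of the moment at which its call begins.
- r.hand_in(): hands the job in, once; it reports no verdict.
The state is a dict: "clock": time; "joints": joint angles; "qvel": joint speeds; "tau": joint torques, N m; "tcp_pos": TCP position; "orientation": TCP orientation; "contact_force": force on the tool from outside, world axes, zero at the start; "moment": the same for the moment, N m; "grip_width": finger opening in m.
Only numpy, scipy, OpenCV 4.12 (cv2) and the standard library are available. Lean on these libraries where they do the work, as an engineer would, in place of code of your own. Each camera call takes 0.05 s, during which the arm holds its last target.

## Working session

There is one attempt and no reset: what is moved stays moved. The work goes in short steps, Python scripts to look and compute and a tool call to move; the robot and the scene stay as the last step left them, time stands still between calls to the robot, and variables do not carry over. Pictures are saved under pics/ and viewed, and the job is handed in when it is done.

Besides the shell and the picture viewer there is one more tool, called in YAML: its name, and indented under it one key for each argument. play_rows: Moves the arm, as the interface text tells. Its arguments: {"type":"object","properties":{"increments":{"type":"array","items":{"type":"array","items":{"type":"number"}}},"force":{"type":"number"}},"required":["increments"]}

```bash
mkdir -p pics
python3 - <<'E'
from bench import r, grab_frame
import cv2,numpy as np
print(r.get_obs())
for n in("top","side"):
    f=grab_frame(n); cv2.imwrite(f"pics/{n}0.png",f["color"]); print(f["K"],f["T"]); np.savez(f"{n}0.npz",**f)
E
```

```text
{'clock': 0.0, 'joints': array([-1.28610515,  0.47780081,  0.02233889,  1.55646342, -0.01149945,
        1.1092677 , -0.08314656]), 'qvel': array([ 0.00064674,  0.00159142,  0.00050353,  0.00036573, -0.00035393,
        0.00031584, -0.00016288]), 'tau': array([ 7.23651337e-04, -5.96459091e+01,  1.60765573e+00, -2.81192422e+01,
        1.24157500e-02,  9.33847041e-03,  8.92821731e-06]), 'tcp_pos': array([0.25815664, 0.62304535, 0.23032016]), 'orientation': array([-6.13030095e-01, -3.08097503e+00,  2.82357114e-03]), 'contact_force': array([ 0.66055867, -1.38990806, -0.35826855]), 'moment': array([-0.01499763,  0.02234123,  0.00530434]), 'grip_width': 0.08527091105145161}
[[440.87525864   0.         316.61913493]
 [  0.         440.87525864 204.43773623]
 [  0.           0.           1.        ]] [[-0.02405424  0.99786294 -0.06075316  0.59415732]
 [-0.99928516 -0.02577243 -0.02765786  0.01194932]
 [-0.02916451  0.06004444  0.99776956  0.9856717 ]
 [ 0.          0.          0.          1.        ]]
[[499.90877366   0.         319.31999518]
 [  0.         499.90877366 199.91534861]
 [  0.           0.           1.        ]] [[ 0.98970725  0.10397831 -0.09832632  0.56603387]
 [-0.14307463  0.70437233 -0.69526202 -0.67456911]
 [-0.00303383  0.70217386  0.71199906  0.80080773]
 [ 0.          0.          0.          1.        ]]
```

View pics/top0.png

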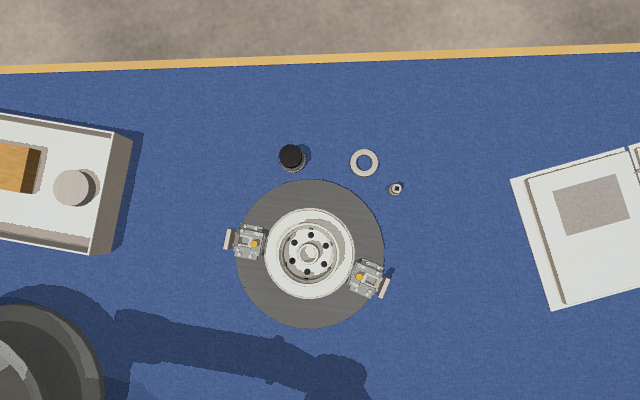

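View pics/side0.png

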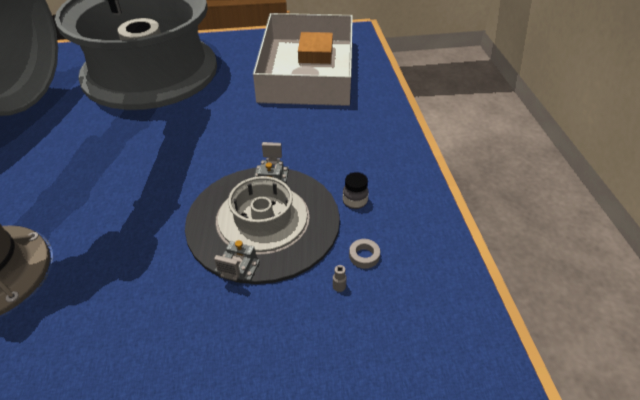

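The top view shows the stand centred near (310,254), with the left plate near (228,239) and the right near (384,288). The jar (292,157), bearing (364,162) and socket (396,189) are all on the far side. Next I'll measure the plates and knobs.

```bash
cat > h.py <<'E'
import numpy as np,cv2
def load(n): return dict(np.load(n))
def cloud(f):
    K,T,d=f["K"],f["T"],f["depth"]; v,u=np.mgrid[:400,:640]
    p=np.stack([(u-K[0,2])/K[0,0]*d,-(v-K[1,2])/K[1,1]*d,-d],-1)
    P=p@T[:3,:3].T+T[:3,3]; P[d==0]=np.nan; return P
def ray(f,u,v,z):
    K,T=f["K"],f["T"]; d=T[:3,:3]@np.array([(u-K[0,2])/K[0,0],-(v-K[1,2])/K[1,1],-1]); o=T[:3,3]
    return o+d*(z-o[2])/d[2]
def raydir(f,u,v):
    K,T=f["K"],f["T"]; d=T[:3,:3]@np.array([(u-K[0,2])/K[0,0],-(v-K[1,2])/K[1,1],-1]); return T[:3,3],d/np.linalg.norm(d)
def tri(fa,a,fb,b):
    o1,d1=raydir(fa,*a);o2,d2=raydir(fb,*b)
    s=np.linalg.lstsq(np.stack([d1,-d2],1),o2-o1,rcond=None)[0]
    p,q=o1+s[0]*d1,o2+s[1]*d2; return (p+q)/2,np.linalg.norm(p-q)
E
python3 - <<'E'
from h import *
for n in("top","side"):
    f=load(f"{n}0.npz");P=cloud(f);c=f["color"];hsv=cv2.cvtColor(c,cv2.COLOR_BGR2HSV)
    print(n)
    # stand: dark disc, low saturation z~12mm
    m=((P[...,2]>.064)&(P[...,2]<.095)&(P[...,0]>.2)&(P[...,0]<.8)&(abs(P[...,1])<.4)).astype(np.uint8)
    k,l,s,ce=cv2.connectedComponentsWithStats(m)
    for i in range(1,k):
        if s[i,4]>5:
            q=P[l==i]; (cx,sz,an)=cv2.minAreaRect((q[:,:2]*1000).astype(np.float32)); print(s[i],np.round(ce[i],1),q.mean(0).round(4),np.array(cx).round(1),np.array(sz).round(1),round(an,1))
    g=cv2.inRange(hsv,(12,140,120),(28,255,255)); k,l,s,ce=cv2.connectedComponentsWithStats(g)
    for i in range(1,k):
        if 5<s[i,4]<150: print("knob",s[i],ce[i].round(1),np.nanmean(P[l==i],0).round(4))
    for nm,(x,y) in dict(L=((228,239),(271,152)),R=((384,288),(228,266))).items() if 0 else []: pass
a=load("top0.npz")["color"];b=load("side0.npz")["color"]
A=cv2.resize(a[200:320,210:410],None,fx=4,fy=4,interpolation=2);cv2.imwrite("pics/ta.png",A)
B=cv2.resize(b[130:290,180:350],None,fx=3.7,fy=3.7,interpolation=2);cv2.imwrite("pics/sb.png",B)
E
```

```text
top
[279 144  23  24 334] [289.7 155.6] [0.7548 0.0917 0.0658] [755.2  91.1] [46.7 49.2] 87.9
[276 223  64  64 813] [307.1 255.3] [0.5452 0.0596 0.0702] [548.   58.8] [130.  130.1] 44.1
[223 229  10  21 124] [227.4 238.9] [0.5828 0.2238 0.0757] [582.9 224.4] [10.1 43.3] 77.3
[309 228   4   2   7] [310.3 228.4] [0.6004 0.0518 0.0668] [600.2  51.5] [6.3 2.1] 88.6
[377 277  13  22 127] [383.3 287.7] [ 0.4764 -0.0945  0.0761] [476.1 -95.3] [10.6 43.6] 65.5
knob [  1 144  28  16 124] [ 15.8 149.7] [0.788  0.693  0.0498]
knob [ 13 155  13  13  44] [ 20.1 161.6] [0.7615 0.6831 0.0498]
knob [ 24 157   3   5   7] [ 25.4 158.6] [0.768  0.6718 0.0491]
knob [  0 160  15  10  45] [  7.7 165.3] [0.7539 0.7103 0.05  ]
knob [ 17 161   3   4   7] [ 17.7 162.4] [0.7597 0.6876 0.0508]
knob [ 18 171   6   6  17] [ 20.4 173.4] [0.7357 0.6819 0.0499]
knob [  6 176   5   5   9] [  8.7 178.8] [0.7244 0.7075 0.0502]
knob [ 16 177   7   8  17] [ 19.7 181.2] [0.7186 0.6833 0.0496]
knob [  0 178   7   8  24] [  2.5 181.5] [0.7189 0.7215 0.0498]
knob [ 11 184   5   4   7] [ 12.6 185.1] [0.7104 0.6994 0.0491]
kno
[... 347 characters left out ...]
7.8
[345 172  23  17 283] [356.1 179.4] [0.7546 0.0921 0.0666] [755.3  92.7] [49.  49.1] 33.1
[229 176  64  48 852] [259.6 197.8] [0.5462 0.0641 0.0706] [548.1  59.9] [131.9 129. ] 88.6
[238 240   3   3   6] [238.7 241.2] [ 0.4991 -0.0429  0.0646] [498.8 -43.3] [4.4 4.1] 61.4
[214 255  25  13 211] [226.1 261.3] [ 0.4758 -0.0958  0.0745] [475.4 -94. ] [12.  43.9] 64.9
knob [355  19  14   2  17] [362.3  19.8] [ 0.9519  0.962  -0.0015]
knob [198  25  67   7 143] [231.1  28.3] [ 0.4958  0.9906 -0.013 ]
knob [58 39 10  3 18] [62.1 40.2] [-5.64e-02  9.63e-01 -1.00e-04]
knob [266 163   6   4  21] [268.4 164.6] [0.5714 0.1729 0.0622]
knob [235 241   7   5  29] [238.2 243.1] [ 0.4979 -0.0459  0.0627]
```

View pics/ta.png

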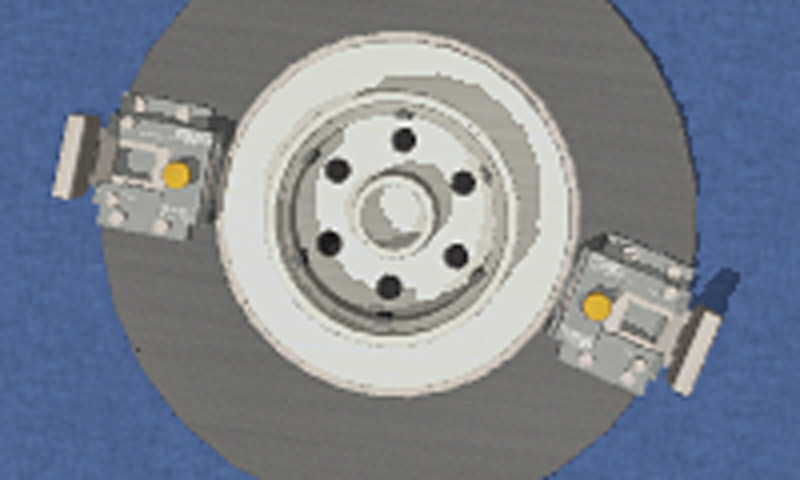

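View pics/sb.png

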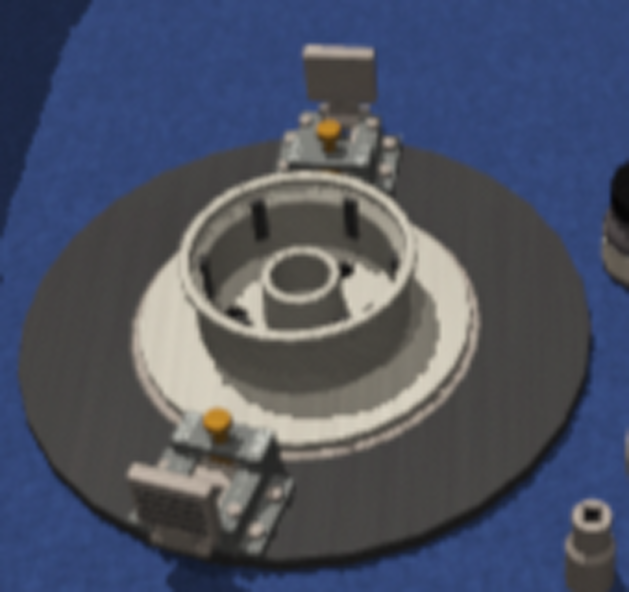

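Both views agree: the left plate top is at about (0.583,0.2245) with the outward normal at 77.6°, and the right at (0.476,-0.095) with the normal at -115°. I'll push with the shut fingers' flat side, tool x along the push direction.

```bash
cat > plan.py <<'E'
import sys,numpy as np
from scipy.spatial.transform import Rotation as Ro
from bench import r
# args: x y z(mm) yaw(deg of tool x) step(mm)
x,y,z,yaw,step=map(float,sys.argv[1:6])
o=r.get_obs();p=o["tcp_pos"]*1000;R=Ro.from_rotvec(o["orientation"])
c,s=np.cos(np.radians(yaw)),np.sin(np.radians(yaw))
G=Ro.from_matrix(np.array([[c,s,0],[s,-c,0],[0,0,-1]]).T)
t=np.array([x,y,z])
print("clock",o["clock"],"p",p.round(1),"xaxis",np.degrees(np.arctan2(*R.as_matrix()[1::-1,0])).round(1),"F",o["contact_force"].round(1),"j",o["joints"].round(2))
for i in range(30):
    d=t-p;L=np.linalg.norm(d);w=(R.inv()*G).as_rotvec();A=np.linalg.norm(w)
    if L<.3 and A<.005: break
    d=d*min(1,step/max(L,1e-9));w=w*min(1,.14/max(A,1e-9))
    print([*np.round(R.inv().apply(d),1).tolist(),*np.round(w,3).tolist(),255])
    p=p+d;R=R*Ro.from_rotvec(w)
E
python3 plan.py 594 274 180 77.6 42
python3 - <<'E'
from h import *
P=cloud(load("top0.npz"));Q=P[110:260,0:140].reshape(-1,3);print("box zmax",np.nanmax(Q[:,2]),np.nanmin(Q[Q[:,2]>.03],0))
E
```

```text
clock 0.1 p [258.2 623.1 230.4] xaxis 157.5 F [ 0.3  0.3 -0.3] j [-1.29  0.48  0.02  1.56 -0.01  1.11 -0.08]
[-38.3, -16.7, 4.4, -0.0, 0.0, 0.14, 255]
[-40.2, -11.2, 4.4, -0.0, 0.0, 0.14, 255]
[-41.4, -5.5, 4.4, -0.0, 0.0, 0.14, 255]
[-41.8, 0.3, 4.4, -0.0, 0.0, 0.14, 255]
[-41.3, 6.2, 4.4, -0.0, 0.0, 0.14, 255]
[-40.1, 11.9, 4.4, -0.0, 0.0, 0.14, 255]
[-38.0, 17.3, 4.3, -0.0, 0.0, 0.14, 255]
[-35.2, 22.5, 4.3, -0.0, 0.0, 0.14, 255]
[-31.7, 27.2, 4.3, -0.0, 0.0, 0.14, 255]
[-27.6, 31.3, 4.3, -0.0, 0.0, 0.134, 255]
[-23.2, 34.8, 4.3, 0.0, 0.0, -0.0, 255]
[-13.8, 20.7, 2.6, -0.0, 0.0, 0.0, 255]
box zmax 0.09503768383738564 [0.5569463  0.45560386 0.03002305]
```

play_rows:
  increments:
    - [-38,-17,0,0,0,0.14,255]
    - [-40,-11,0,0,0,0.14,255]
    - [-41,-5,0,0,0,0.14,255]
    - [-42,0,0,0,0,0.14,255]
    - [-41,6,0,0,0,0.14,255]

```text
clock: 0.6
tcp_pos: [0.3972, 0.473, 0.2268]
orientation: [-1.643, -2.672, 0.009]
contact_force: [-0.0, 0.7, -1.0]
grip_width: 0.0121
```

```bash
python3 plan.py 594 274 180 77.6 42
```

```text
clock 0.6 p [397.2 473.  226.8] xaxis 116.8 F [-0.   0.7 -1. ] j [-1.13  0.39  0.22  1.71 -0.1   1.05 -0.42]
[-39.4, 12.8, 6.8, -0.002, 0.0, 0.14, 255]
[-37.3, 18.1, 6.8, -0.002, 0.0, 0.14, 255]
[-34.4, 23.1, 6.8, -0.002, 0.0, 0.14, 255]
[-30.8, 27.7, 6.9, -0.002, 0.0, 0.14, 255]
[-26.6, 31.7, 6.9, -0.001, 0.0, 0.124, 255]
[-22.5, 34.8, 6.9, 0.0, -0.0, -0.0, 255]
[-17.0, 26.3, 5.2, -0.0, -0.0, 0.0, 255]
```

play_rows:
  increments:
    - [-39,13,5,0,0,0.14,255]
    - [-37,18,5,0,0,0.14,255]
    - [-34,23,5,0,0,0.14,255]
    - [-31,28,5,0,0,0.14,255]
    - [-27,32,5,0,0,0.12,255]

```text
clock: 1.1
tcp_pos: [0.5452, 0.3175, 0.1998]
orientation: [-2.47, -1.936, 0.012]
contact_force: [1.0, 1.0, -0.2]
grip_width: 0.0
```

```bash
python3 plan.py 594 274 120 77.6 40
```

```text
clock 1.1 p [545.2 317.5 199.8] xaxis 76.2 F [ 1.   1.  -0.2] j [-0.93  0.46  0.42  1.71 -0.22  1.02 -0.68]
[-11.8, 22.6, 30.8, -0.007, 0.004, -0.024, 255]
[-12.4, 22.1, 30.9, 0.0, 0.0, -0.0, 255]
[-7.2, 12.8, 18.0, -0.0, 0.0, 0.0, 255]
```

play_rows:
  increments:
    - [-12,23,25,-0.007,0.004,-0.024,255]
    - [-12,22,25,0,0,0,255]
    - [-8,13,25,0,0,0,255]
    - [0,0,25,0,0,0,255]
    - [0,0,25,0,0,0,255]

```text
clock: 1.6
tcp_pos: [0.6035, 0.2622, 0.0728]
orientation: [2.459, 1.946, 0.008]
contact_force: [1.2, -0.0, -0.4]
grip_width: 0.0
```

```bash
python3 plan.py 594 274 48 77.6 25
```

```text
clock 1.6 p [603.5 262.2  72.8] xaxis 76.7 F [ 1.2 -0.  -0.4] j [-0.76  0.65  0.37  1.74 -0.3   0.8  -0.49]
[8.0, -10.4, 21.3, 0.008, -0.0, -0.016, 255]
[1.3, -1.7, 3.5, 0.0, 0.0, -0.0, 255]
```

play_rows:
  increments:
    - [8,-10,15,0.008,0,-0.016,255]
    - [0,0,8,0,0,0,255]
    - [0,0,0,0,0,0,255]

```text
clock: 1.9
tcp_pos: [0.5921, 0.272, 0.0445]
orientation: [-2.445, -1.969, 0.013]
contact_force: [0.2, -0.6, 0.2]
grip_width: -0.0001
```

```bash
python3 plan.py 587.8 247 48 77.6 20
python3 - <<'E'
from bench import grab_frame
import cv2
for n,s in(("top",(slice(200,320),slice(190,390))),("side",(slice(100,250),slice(180,380)))):
    f=grab_frame(n);cv2.imwrite(f"pics/{n}1.png",cv2.resize(f["color"][s],None,fx=3.5,fy=3.5))
E
```

```text
clock 1.9 p [592.1 272.   44.5] xaxis 77.7 F [ 0.2 -0.6  0.2] j [-0.77  0.68  0.34  1.76 -0.31  0.77 -0.48]
[-19.8, 0.9, -2.7, -0.007, 0.005, 0.002, 255]
[-5.5, 0.3, -0.8, -0.0, -0.0, -0.0, 255]
```

View pics/top1.png

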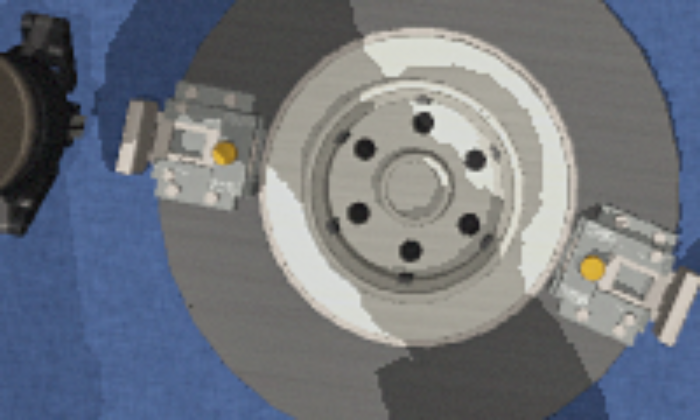

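View pics/side1.png

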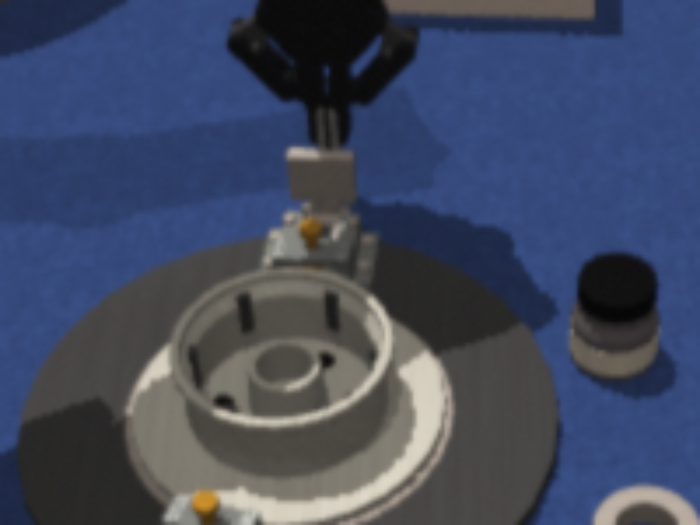

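The picture shows the shut fingers centred just outside the left plate, at (327,130) in the side crop, with the knuckles to the sides. I'll start pushing.

play_rows:
  increments:
    - [-15,0,-3,-0.007,0.005,0,255]
    - [-10,0,0,0,0,0,255]
    - [-6,0,0,0,0,0,255]
    - [-6,0,0,0,0,0,255]

```text
clock: 2.4
tcp_pos: [0.5868, 0.2369, 0.053]
orientation: [2.445, 1.973, 0.019]
contact_force: [2.0, 7.2, -4.2]
grip_width: 0.0002
```

```bash
python3 plan.py 580 211 48 77.6 8
```

```text
clock 2.4 p [586.8 236.9  53. ] xaxis 77.8 F [ 2.   7.2 -4.2] j [-0.73  0.64  0.34  1.82 -0.31  0.73 -0.43]
[-7.9, -0.3, 1.4, 0.008, -0.01, 0.003, 255]
[-7.9, -0.3, 1.5, -0.0, 0.0, -0.0, 255]
[-7.9, -0.3, 1.5, -0.0, -0.0, 0.0, 255]
[-3.2, -0.1, 0.6, -0.0, -0.0, -0.0, 255]
```

play_rows:
  increments:
    - [-7,0,1.5,0.008,-0.01,0,255]
    - [-7,0,1,0,0,0,255]
    - [-6,0,1,0,0,0,255]
    - [-3,0,0,0,0,0,255]

```text
clock: 2.8
tcp_pos: [0.5841, 0.225, 0.0535]
orientation: [-2.434, -1.974, -0.027]
contact_force: [1.1, 5.8, -4.5]
grip_width: 0.0002
```

```bash
python3 plan.py 579 207 50 77.6 8
```

```text
clock 2.8 p [584.1 225.   53.5] xaxis 78.1 F [ 1.1  5.8 -4.5] j [-0.7   0.62  0.33  1.84 -0.31  0.72 -0.4 ]
[-7.9, -0.6, 1.3, 0.005, -0.018, 0.009, 255]
[-7.9, -0.5, 1.5, -0.0, 0.0, -0.0, 255]
[-3.0, -0.2, 0.6, -0.0, -0.0, -0.0, 255]
```

play_rows:
  increments:
    - [-8,-0.5,1.5,0.005,-0.018,0.009,255]
    - [-8,0,1,0,0,0,255]
    - [-7,0,1,0,0,0,255]
    - [-6,0,0,0,0,0,255]

```text
clock: 3.2
tcp_pos: [0.5814, 0.212, 0.054]
orientation: [-2.433, -1.973, -0.036]
contact_force: [2.1, 8.0, -6.4]
grip_width: -0.0002
```

```bash
python3 plan.py 579 207 50 77.6 8
```

```text
clock 3.2 p [581.4 212.   54. ] xaxis 78.1 F [ 2.1  8.  -6.4] j [-0.69  0.61  0.33  1.86 -0.31  0.7  -0.38]
[-5.4, -1.3, 3.9, 0.008, -0.023, 0.009, 255]
```

play_rows:
  increments:
    - [-8,-1,2,0.008,-0.023,0.009,255]
    - [-7,0,1,0,0,0,255]
    - [-6,0,0,0,0,0,255]

```text
clock: 3.5
tcp_pos: [0.5806, 0.209, 0.0547]
orientation: [-2.432, -1.974, -0.039]
contact_force: [3.9, 12.3, -8.5]
grip_width: -0.0001
```

```bash
python3 plan.py 579 205 50 77.6 8
```

```text
clock 3.5 p [580.6 209.   54.7] xaxis 78.1 F [ 3.9 12.3 -8.5] j [-0.68  0.61  0.33  1.86 -0.32  0.7  -0.38]
[-4.3, -0.8, 4.6, 0.008, -0.025, 0.009, 255]
```

play_rows:
  increments:
    - [-10,0,2,0,0,0,255]
    - [-10,0,2,0,0,0,255]
    - [-10,0,2,0,0,0,255]

```text
clock: 3.8
tcp_pos: [0.5809, 0.2096, 0.055]
orientation: [-2.4, -1.985, -0.098]
contact_force: [2.1, 20.4, 3.1]
grip_width: 0.0
```

```bash
python3 plan.py 579 205 50 77.6 8;python3 - <<'E'
from h import *
from bench import grab_frame
for n in("side",):
    f=grab_frame(n);c=f["color"];P=cloud(f);hsv=cv2.cvtColor(c,cv2.COLOR_BGR2HSV)
    g=cv2.inRange(hsv,(12,140,80),(28,255,255)); k,l,s,ce=cv2.connectedComponentsWithStats(g)
    for i in range(1,k):
        if 5<s[i,4]<150: print(n,s[i],np.nanmean(P[l==i],0).round(4))
    cv2.imwrite("pics/s2.png",cv2.resize(c[120:290,180:350],None,fx=3.5,fy=3.5))
E
```

```text
clock 3.8 p [580.9 209.6  55. ] xaxis 79.2 F [ 2.1 20.4  3.1] j [-0.65  0.59  0.3   1.89 -0.34  0.66 -0.33]
[-5.1, -1.1, 4.7, 0.02, -0.065, 0.028, 255]
side [271   0  15   4  53] [ 0.6817  1.2966 -0.0635]
side [355  19  13   2  13] [ 9.469e-01  9.602e-01 -8.000e-04]
side [198  28  20   4  56] [ 0.4069  1.0874 -0.0582]
side [58 39 10  3 23] [-0.078   1.0183 -0.0261]
side [266 166   6   5  26] [0.5709 0.1731 0.0519]
side [235 241   7   6  34] [ 0.4975 -0.0461  0.0622]
```

View pics/s2.png

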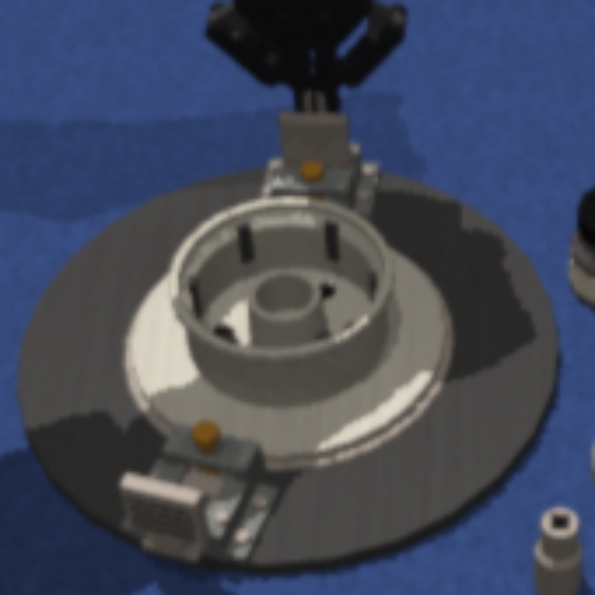

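The left knob has dropped to 51.9 mm and the slide is at its stop at about 20 N. I'll back straight off outwards.

play_rows:
  increments:
    - [8,0,0,0,0,0,255]
    - [10,0,0,0,-0.03,0,255]
    - [15,0,0,0.01,-0.03,0.02,255]
    - [20,0,0,0,0,0,255]
    - [15,0,0,0,0,0,255]

```text
clock: 4.35
tcp_pos: [0.5963, 0.279, 0.0609]
orientation: [2.44, 1.972, 0.028]
contact_force: [-0.7, -0.1, 0.0]
grip_width: 0.0003
```

```bash
python3 plan.py 592 268 200 77.6 45;python3 - <<'E'
from h import *
from bench import grab_frame
for n in("side",):
    f=grab_frame(n);c=f["color"];P=cloud(f);hsv=cv2.cvtColor(c,cv2.COLOR_BGR2HSV)
    g=cv2.inRange(hsv,(12,140,80),(28,255,255)); k,l,s,ce=cv2.connectedComponentsWithStats(g)
    for i in range(1,k):
        if 5<s[i,4]<150 and s[i,1]>100: print(n,s[i],np.nanmean(P[l==i],0).round(4))
    m=((P[...,2]>.066)&(P[...,2]<.095)&(P[...,0]>.2)&(P[...,0]<.65)&(abs(P[...,1])<.3)).astype(np.uint8)
    k,l,s,ce=cv2.connectedComponentsWithStats(m)
    for i in range(1,k):
        if s[i,4]>20: print(s[i],cv2.minAreaRect((P[l==i][:,:2]*1000).astype(np.float32)))
E
```

```text
clock 4.35 p [596.3 279.   60.9] xaxis 77.9 F [-0.7 -0.1  0. ] j [-0.78  0.66  0.35  1.76 -0.31  0.76 -0.49]
[-3.2, 0.0, -44.9, 0.014, -0.011, 0.005, 255]
[-3.8, -0.6, -44.8, -0.0, 0.0, 0.0, 255]
[-3.8, -0.6, -44.8, 0.0, 0.0, 0.0, 255]
[-0.4, -0.1, -4.5, -0.0, -0.0, 0.0, 255]
side [266 166   6   5  27] [0.5711 0.1732 0.052 ]
side [235 240   7   7  39] [ 0.4979 -0.0458  0.0624]
[269 123  12  13 112] ((595.3118286132812, 274.35107421875), (27.601531982421875, 15.295886039733887), 1.7370598316192627)
[261 148  20   8 136] ((578.5501708984375, 204.6511688232422), (13.830268859863281, 44.299041748046875), 75.49136352539062)
[229 176  64  48 741] ((547.2432861328125, 60.18110656738281), (132.1862335205078, 131.32229614257812), 56.769935607910156)
[214 255  25  13 190] ((475.7181091308594, -93.40840148925781), (12.51541805267334, 43.93043518066406), 64.89561462402344)
```

The left slide is now 22 mm in, with its pin dropped. Next the right side.

play_rows:
  increments:
    - [0,0,-45,0.014,-0.011,0,255]
    - [0,0,-45,0,0,0,255]
    - [0,0,-40,0,0,0,255]

```text
clock: 4.7
tcp_pos: [0.5912, 0.2803, 0.1869]
orientation: [-2.435, -1.979, 0.02]
contact_force: [-0.4, -0.0, 0.8]
grip_width: -0.0001
```

```bash
python3 plan.py 455 -140 185 65 42
```

```text
clock 4.7 p [591.2 280.3 186.9] xaxis 78.2 F [-0.4 -0.   0.8] j [-0.83  0.52  0.41  1.66 -0.23  1.03 -0.55]
[-41.8, -4.5, 0.5, -0.006, 0.005, 0.14, 255]
[-42.0, 1.4, 0.3, -0.004, 0.003, 0.09, 255]
[-41.7, 5.1, 0.2, -0.0, -0.0, -0.0, 255]
[-41.7, 5.1, 0.2, -0.0, -0.0, -0.0, 255]
[-41.7, 5.1, 0.2, -0.0, -0.0, -0.0, 255]
[-41.7, 5.1, 0.2, -0.0, -0.0, -0.0, 255]
[-41.7, 5.1, 0.2, -0.0, -0.0, -0.0, 255]
[-41.7, 5.1, 0.2, -0.0, -0.0, -0.0, 255]
[-41.7, 5.1, 0.2, -0.0, -0.0, -0.0, 255]
[-41.7, 5.1, 0.2, -0.0, -0.0, -0.0, 255]
[-21.7, 2.7, 0.1, -0.0, -0.0, -0.0, 255]
```

play_rows:
  increments:
    - [-42,-4,0,-0.006,0.005,0.14,255]
    - [-42,1,0,0,0,0.09,255]
    - [-42,5,0,0,0,0,255]
    - [-42,5,0,0,0,0,255]
    - [-42,5,0,0,0,0,255]

```text
clock: 5.2
tcp_pos: [0.5284, 0.0799, 0.193]
orientation: [-2.647, -1.687, -0.022]
contact_force: [0.8, -0.6, -0.1]
grip_width: 0.0002
```

```bash
python3 plan.py 455 -140 185 65 42
```

```text
clock 5.2 p [528.4  79.9 193. ] xaxis 65.0 F [ 0.8 -0.6 -0.1] j [-0.7   0.31  0.53  1.97 -0.21  0.9  -0.5 ]
[-41.7, 4.8, 0.9, 0.005, -0.013, 0.0, 255]
[-41.7, 4.8, 1.5, -0.0, 0.0, -0.0, 255]
[-41.7, 4.8, 1.5, 0.0, 0.0, -0.0, 255]
[-41.7, 4.8, 1.5, 0.0, 0.0, -0.0, 255]
[-41.7, 4.8, 1.5, 0.0, 0.0, -0.0, 255]
[-21.8, 2.5, 0.8, 0.0, 0.0, -0.0, 255]
```

play_rows:
  increments:
    - [-42,5,1,0.005,-0.013,0,255]
    - [-42,5,1,0,0,0,255]
    - [-42,5,1,0,0,0,255]
    - [-42,5,1,0,0,0,255]

```text
clock: 5.6
tcp_pos: [0.471, -0.0894, 0.1886]
orientation: [-2.65, -1.686, -0.004]
contact_force: [0.7, -0.6, 0.1]
grip_width: 0.0001
```

```bash
python3 plan.py 455 -140 185 65 42
```

```text
clock 5.6 p [471.  -89.4 188.6] xaxis 64.9 F [ 0.7 -0.6  0.1] j [-0.47  0.23  0.61  2.09 -0.17  0.87 -0.19]
[-41.6, 5.5, 2.7, 0.001, -0.003, -0.001, 255]
[-11.1, 1.4, 0.7, 0.0, -0.0, -0.0, 255]
```

play_rows:
  increments:
    - [-38,5,3,0,0,0,255]
    - [-8,1,0,0,0,0,255]
    - [0,0,0,0,0,0,255]

```text
clock: 5.9
tcp_pos: [0.452, -0.1424, 0.1856]
orientation: [-2.661, -1.67, -0.006]
contact_force: [0.3, 1.0, -0.1]
grip_width: -0.0001
```

```bash
python3 plan.py 455 -140 48 65 30
```

```text
clock 5.9 p [ 452.  -142.4  185.6] xaxis 64.2 F [ 0.3  1.  -0.1] j [-0.38  0.22  0.64  2.1  -0.18  0.86 -0.08]
[0.7, 0.3, 30.0, 0.002, -0.003, -0.014, 255]
[0.8, 0.4, 30.0, -0.0, -0.0, 0.0, 255]
[0.8, 0.4, 30.0, -0.0, 0.0, -0.0, 255]
[0.8, 0.4, 30.0, -0.0, -0.0, -0.0, 255]
[0.4, 0.2, 17.6, -0.0, -0.0, -0.0, 255]
```

play_rows:
  increments:
    - [0,0,30,0,0,-0.014,255]
    - [0,0,30,0,0,0,255]
    - [0,0,30,0,0,0,255]
    - [0,0,26,0,0,0,255]
    - [0,0,10,0,0,0,255]

```text
clock: 6.4
tcp_pos: [0.4582, -0.1364, 0.0574]
orientation: [2.641, 1.698, 0.02]
contact_force: [-0.6, 1.0, -0.5]
grip_width: 0.0002
```

```bash
python3 plan.py 467 -114 47 65 15
```

```text
clock 6.4 p [ 458.2 -136.4   57.4] xaxis 65.5 F [-0.6  1.  -0.5] j [-0.24  0.46  0.49  2.19 -0.41  0.57  0.13]
[13.7, -0.8, 6.1, 0.008, -0.01, 0.008, 255]
[10.3, -0.6, 4.4, -0.0, 0.0, -0.0, 255]
```

play_rows:
  increments:
    - [13,-1,8,0.008,-0.01,0.008,255]
    - [9,0,3,0,0,0,255]
    - [7,0,0,0,0,0,255]
    - [8,0,0,0,0,0,255]

```text
clock: 6.8
tcp_pos: [0.4728, -0.101, 0.0456]
orientation: [2.648, 1.69, -0.005]
contact_force: [-2.2, -7.9, -6.9]
grip_width: 0.0001
```

```bash
python3 plan.py 483.6 -78.5 48 65 8
```

```text
clock 6.8 p [ 472.8 -101.    45.6] xaxis 65.1 F [-2.2 -7.9 -6.9] j [-0.31  0.49  0.49  2.17 -0.42  0.57  0.05]
[8.0, 0.1, -0.8, -0.002, 0.003, 0.001, 255]
[8.0, 0.1, -0.8, 0.0, -0.0, 0.0, 255]
[8.0, 0.1, -0.8, 0.0, 0.0, 0.0, 255]
[1.0, 0.0, -0.1, 0.0, 0.0, 0.0, 255]
```

play_rows:
  increments:
    - [9,0,-1,0,0,0,255]
    - [9,0,-1,0,0,0,255]
    - [9,0,-1,0,0,0,255]
    - [8,0,-1,0,0,0,255]
    - [8,0,-1,0,0,0,255]

```text
clock: 7.3
tcp_pos: [0.4824, -0.077, 0.0506]
orientation: [2.648, 1.667, -0.032]
contact_force: [-5.9, -35.0, -21.0]
grip_width: 0.0001
```

```bash
python3 plan.py 483.6 -78.5 48 65 8
```

```text
clock 7.3 p [482.4 -77.   50.6] xaxis 64.4 F [ -5.9 -35.  -21. ] j [-0.4   0.5   0.52  2.16 -0.4   0.59 -0.04]
[-0.8, 1.7, 2.6, -0.001, 0.024, -0.011, 255]
```

At the stop (force about 35 N). I'll back off along −x now, then check.

play_rows:
  increments:
    - [-6,0,0,0,0,0,255]
    - [-8,0,0,0,0.02,0,255]
    - [-12,0,0,0,0,0,255]
    - [-18,0,0,0,0,0,255]
    - [-12,0,0,0,0,0,255]

```text
clock: 7.8
tcp_pos: [0.4581, -0.131, 0.0539]
orientation: [2.653, 1.671, -0.004]
contact_force: [0.2, 0.4, -0.1]
grip_width: -0.0
```

```bash
python3 plan.py 455 -140 180 65 45;cat > chk.py <<'E'
from h import *
from bench import grab_frame
import sys
for n in("side","top"):
    f=grab_frame(n);c=f["color"];P=cloud(f);hsv=cv2.cvtColor(c,cv2.COLOR_BGR2HSV)
    g=cv2.inRange(hsv,(12,140,80),(28,255,255)); k,l,s,ce=cv2.connectedComponentsWithStats(g)
    for i in range(1,k):
        if 5<s[i,4]<150 and s[i,1]>100 and s[i,0]>100: print(n,s[i],np.nanmean(P[l==i],0).round(4))
    m=((P[...,2]>.064)&(P[...,2]<.095)&(P[...,0]>.2)&(P[...,0]<.85)&(abs(P[...,1])<.3)).astype(np.uint8)
    k,l,s,ce=cv2.connectedComponentsWithStats(m)
    for i in range(1,k):
        if s[i,4]>20: print(s[i],np.round(np.concatenate([np.ravel(v) for v in cv2.minAreaRect((P[l==i][:,:2]*1000).astype(np.float32))]),1))
    cv2.imwrite(f"pics/{n}{sys.argv[1]}.png",c)
E
python3 chk.py 5
```

```text
clock 7.8 p [ 458.1 -131.    53.9] xaxis 64.4 F [ 0.2  0.4 -0.1] j [-0.27  0.47  0.51  2.19 -0.4   0.57  0.09]
[-3.6, 0.6, -44.9, 0.004, 0.006, -0.01, 255]
[-3.4, 0.4, -44.9, -0.0, -0.0, 0.0, 255]
[-2.7, 0.3, -36.4, -0.0, -0.0, 0.0, 255]
side [266 166   6   6  29] [0.5712 0.173  0.0516]
side [236 244   7   6  36] [ 0.4983 -0.0461  0.0522]
[261 148  20   8 141] [578.9 205.8  15.5  43.2  73.4]
[345 172  23  16 282] [754.5  93.3  47.9  47.4  78.6]
[229 176  64  48 856] [548.   61.4 133.6 129.4  88.2]
[233 249  10   6  32] [496.8 -79.7   9.3  17.   74.5]
[207 274  19  13 149] [ 457.4 -136.5   13.3   30.7   87.4]
top [252 240   6   7  34] [0.5719 0.1716 0.0513]
top [356 273   6   7  34] [ 0.4992 -0.0465  0.0511]
[279 144  23  24 331] [755.   91.   47.4  46.3  43.8]
[276 223  64  64 820] [548.   58.8 129.9 130.   43.5]
[233 230  10  22 126] [578.8 203.6  10.8  43.6  77.9]
[368 273  13  22 123] [485.2 -75.7  10.2  43.6  64.8]
```

Both knobs are down (51 mm) and both plates rest about 22 mm in. I'll lift the arm clear and take a last look.

play_rows:
  increments:
    - [-5,0,-30,0,0,0,255]
    - [0,0,-45,0,0,0,255]
    - [0,0,-40,0,0,0,255]
    - [0,0,0,0,0,0,255]
    - [0,0,0,0,0,0,255]

```text
clock: 8.4
tcp_pos: [0.4574, -0.1319, 0.1734]
orientation: [2.653, 1.673, -0.003]
contact_force: [0.1, 0.8, -0.9]
grip_width: -0.0002
```

```bash
python3 chk.py 6; python3 -c "
from bench import r
o=r.get_obs();print(o['tcp_pos'],o['contact_force'],abs(o['qvel']).max())"
```

```text
side [266 166   6   6  29] [0.5712 0.1722 0.0523]
side [236 244   7   6  36] [ 0.4982 -0.0461  0.0522]
[261 148  20   9 145] [578.9 204.8  15.2  43.   78.4]
[345 172  23  16 279] [754.3  93.   49.4  47.4  78. ]
[229 176  64  48 805] [548.1  60.7 134.  129.1  87.8]
[219 246  24  14 206] [484.4 -74.6  12.8  44.5  64.5]
top [252 240   6   7  33] [0.5717 0.1717 0.0507]
top [356 273   6   7  34] [ 0.4991 -0.0466  0.051 ]
[279 144  23  24 323] [755.6  91.6  47.8  46.4  43.2]
[276 223  64  64 793] [547.9  58.8 130.  130.   43.7]
[233 230  10  22 126] [578.9 203.6  11.   43.5  76.5]
[368 273  13  22 124] [485.  -75.9  10.6  43.9  64.2]
[ 0.45702842 -0.13228649  0.17259488] [-0.84558746  0.45540983  0.05284787] 0.020668301094888028
```

View pics/side6.png

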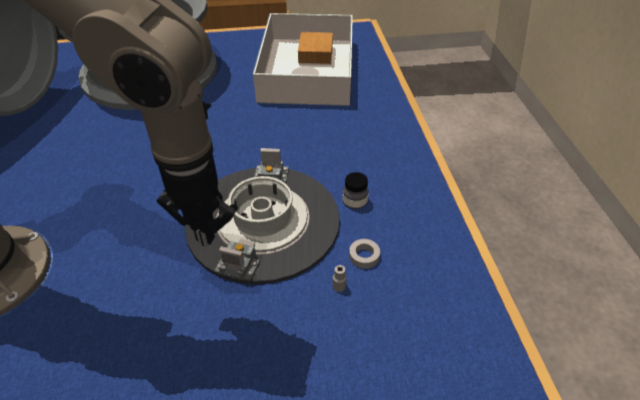

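View pics/top6.png

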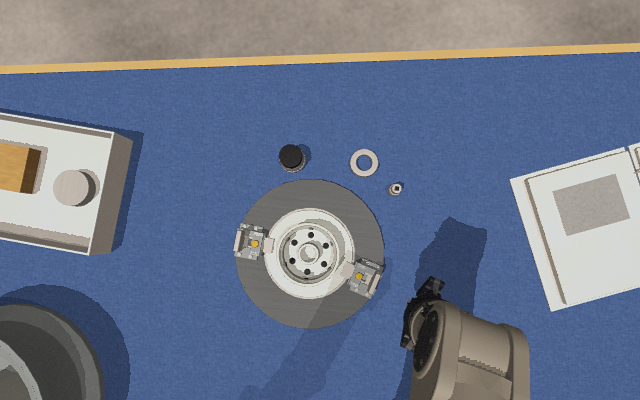

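The pictures show both tongues over the flange (top view, about (268,245) and (348,268)). The wheel, jar (292,157), bearing (364,162) and socket (396,189) have not moved, and the arm is clear. Handing in.

```bash
python3 -c "
from bench import r
print(r.hand_in())"
```

```text
the job is handed in; nothing more can be done
None
```

I pushed both slides, left then right, in to the stop with the shut fingertips and let them go. Both have caught on their dropped stop pins, and I handed the job in at about 8.5 s.

- **Slides and pins:** the last top and side images show both knobs at about 51–52 mm, down from 62 mm. Both push plates rest about 21–22 mm in from where they started, and both tongues lie over the wheel flange.
- **Surroundings:** the wheel half and grease jar measured within about 2 mm of where they started. The bearing and socket look unmoved in the pictures; I did not measure them.
- **Forces:** at the end of the pushes the wrist readings were about 21 N on the left and 41 N on the right, from the fingertips pressing against the stops. The arm stood clear at hand-in, with only about 1 N of sensor noise.
- **Disagreements:** no check failed. The two cameras differed by about 1–2 mm on plate and wheel positions, which is within the calibration.

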